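# Close the canisters and start the mixer

## Task

Press the canister lids on the mixer down until every one of them is fully home on its canister. Then push the round key in, which stays down and arms the mixer, and only after that press and release the wide bar key to start it. Do not knock over the beaker or the bottle standing by the mixer.

Things in the scene. Friction and masses are not known exactly. Their poses are not given: they have to be found in the camera images.
- mixer: canister mixer, fixed to the worktop: white casing 190 (x) x 270 (y) x 50 mm high; origin at the centre of its underside, on the worktop; its x axis points to its back, y to its left end. On its flat top, 50 mm up, three steel canisters stand in a row along y, 85 mm apart, centred 40 mm behind the origin; the control panel with two keys lies at the front, keys centred 55 mm before the origin, one 75 mm to the left and one 75 mm to the right of the middle, in either order.
- lid_a_top (a point): centre of the top face of the lid of canister a (the letters do not tell the places, which change). All three are alike: white round lid 66 mm across and 12 mm thick with flat top and ribbed edge, on a steel canister 62 mm across. Fully home its flange rests on the canister rim and its top is 102 mm above the worktop; a lid not home stands higher and shows a band of its dark rubber plug under the flange. z points up.
- lid_a (a joint): how far the lid of canister a stands proud, in m: 0 is fully home, 0.012 its highest. At the start two of the three lids stand 7 to 11 mm proud and one is home. It slides down under about 6 N, stays where it is left, and stops hard when home.
- lid_b_top (a point): centre of the top face of the lid of canister b (the letters do not tell the places, which change). All three are alike: white round lid 66 mm across and 12 mm thick with flat top and ribbed edge, on a steel canister 62 mm across. Fully home its flange rests on the canister rim and its top is 102 mm above the worktop; a lid not home stands higher and shows a band of its dark rubber plug under the flange. z points up.
- lid_b (a joint): how far the lid of canister b stands proud, in m: 0 is fully home, 0.012 its highest. At the start two of the three lids stand 7 to 11 mm proud and one is home. It slides down under about 6 N, stays where it is left, and stops hard when home.
- lid_c_top (a point): centre of the top face of the lid of canister c (the letters do not tell the places, which change). All three are alike: white round lid 66 mm across and 12 mm thick with flat top and ribbed edge, on a steel canister 62 mm across. Fully home its flange rests on the canister rim and its top is 102 mm above the worktop; a lid not home stands higher and shows a band of its dark rubber plug under the flange. z points up.
- lid_c (a joint): how far the lid of canister c stands proud, in m: 0 is fully home, 0.012 its highest. At the start two of the three lids stand 7 to 11 mm proud and one is home. It slides down under about 6 N, stays where it is left, and stops hard when home.
- round_key_top (a point): centre of the top face of the round white key, 32 mm across, in a black seat on the control panel; its top is 65 mm above the worktop when up. z points up.
- round_key (a joint): travel of the round key in m: 0 up (at the start), 0.007 fully pushed in. It needs about 4 N and stays down where it is left (no spring).
- bar_key_top (a point): centre of the top face of the wide bar key, white, 60 mm long along the mixer's y and 26 mm wide, in a black seat of the same size as the other key's; its top is 65 mm above the worktop when up. z points up.
- bar_key (a joint): travel of the bar key in m: 0 up, 0.007 fully pressed. Spring key: 1.5 N to start, 5 N fully down; springs back when released.
- beaker: loose glass beaker, 71 mm across and 86 mm high, standing beyond the left end of the mixer; origin at the centre of its foot, z axis upward.
- bottle: loose reagent bottle with screw cap, 60 mm across and 121 mm high, standing behind the mixer; origin at the centre of its foot, z axis upward.
There are look-alikes about, which are no part of the job. Leave any purple look-alike of the bottle alone.

How it is judged:
On the way, in this order (a step that is already met when the one before it is completed fails the run):
1. all three lids are fully home (less than 1.5 mm proud) (value of joint each of lid_a, lid_b, lid_c below 0.0015 m), for 0.2 s.
2. the round key is pushed in (5 mm or more of its 7 mm) (value of joint round_key above 0.005 m), for 0.1 s.
3. the bar key is pressed (5 mm or more of its 7 mm) (value of joint bar_key above 0.005 m), for 0.1 s.
At the end, for the whole second after the job is handed in: All three lids are less than 1.5 mm proud, the round key is still down (5 mm or more), the bar key has been pressed and is back up (within 1.5 mm), and the beaker and the bottle stand upright (within 0.3 rad) (all of step 1 and value of joint round_key above 0.005 m and value of joint bar_key below 0.0015 m and angle between each of beaker, bottle's own z axis and vertical below 0.3 rad); the robot touches nothing.
It fails at once if the round key is pushed in while a lid still stands more than 3 mm proud (value of joint round_key above 0.004 m and value of joint any of lid_a, lid_b, lid_c above 0.003 m).
It fails at once if the bar key is pressed before the round key is in (value of joint bar_key above 0.004 m and value of joint round_key below 0.004 m).
It fails at once if the beaker or the bottle is knocked over (angle between any of beaker, bottle's own z axis and vertical above 0.6 rad).
It also fails if it takes over 45 s, if anything falls off the work surface, if the arm or the gripper's body presses on something with over 40 N, if the wrist force passes 120 N, or if a joint passes its speed limit or range.

## Robot

A 6-joint arm with a two-finger parallel gripper is mounted at the origin on a cart in front of the work surface, level with it; the furniture and walls round the work are solid. World frame = base frame: x ahead of the robot, y to its left, z up, the work surface at z = 0. Lengths are in m, angles in rad, forces in N, time in s.
With the tool pointing down it reaches from about 0.3 to 0.775 m from the base axis. Payload 14.6 kg.
Tool frame: the origin (TCP) lies on the centre line of the jaws, within the pads' length; the fingertips stand 17 mm ahead of it and the grasp point (between the pads) lies 2 mm behind it; z points along the fingers, y is the line along which they close (so a half turn about z gives the same grasp; the last joint's range is limited). The gripper opens to 94 mm and grips with 3 to 60 N. Pads are 16 mm wide; open, the fingers measure 119 mm over their backs; the gripper's body (75 mm by 177 mm) begins 78 mm behind the grasp point.
Start: joints at [-1.268, 0.3, 1.521, -0, 1.321, -0.067], TCP at [0.199, -0.513, 0.222] pointing down, gripper open.
Joint ranges: [-3.03, 3.03], [-0.79, 2.21], [0.23, 2.52], [-1.04, 4.18], [0, 3.07], [-2.55, 2.55]. Speed limits (rad/s): [2.22, 2.22, 2.57, 3.14, 3.14, 3.14].

## Interface

Orientations are given as a 3x3 rotation matrix whose columns are the frame's x, y, z axes.
In Python, from bench import env gives the robot as it stands.
- The arm moves only by the shell command python3 -m creep 'ROWS'. ROWS is JSON, a list of rows, each an object with "delta_pos": the shift along the tool's x, y, z in mm, a list of three; "angular": the turn, a rotation vector about the tool's x, y, z in degrees, a list of three; "jaw": the closure in counts, from 0 (fully open) to 255 (shut). In form: [{"delta_pos": [x, y, z], "angular": [ax, ay, az], "jaw": jaw}, ...]. A call has 1 to 20 rows; each row shifts and turns the commanded pose from where the row before left it, along the tool's axes as they then stand; what a row does not reach is not made up. A row lasts 1/8 s, in which the tool goes at most 62.5 mm and 10.7 degrees, less where a joint would pass 70% of its speed; a pose out of reach is approached as far as the arm can. A call is refused whole if a number of a shift passes 62.5 or a number of a turn 10.7, either way. A call with a gripper value outside its range is refused whole. The fingers move at their own pace and stop on an object; the grip force is fixed at half the most. Time passes only in rows, so rows that do not move let the fingers close. It gives the time, the measured TCP pose, the force, the opening and the grip force at its end, in the units of the state.
- env.get_obs(): the state, without advancing time (a new reading comes with each control period).
- env.get_image(name): name is "scene" or "top"; returns a dict with "color" (420x560x3 uint8, blue, green, red), "range_z" (420x560 float32, m along the optical axis (not along the pixel's ray), 0 where there is no reading), "camera_matrix" (3x3 intrinsics, pixels), "dist" ([k1, k2, p1, p2, k3] as OpenCV has them; the pictures are not rectified), "xyz" and "orientation" of the camera in the world. Camera axes: x right, y up, looking along -z (the intrinsics and any distortion apply to the point x, -y, -z); pixel columns grow to the right and rows downward; lengths in m; the calibration is good to about 2 mm. A picture is of the moment at which its call begins.
- env.close_job(): hands the job in; it is judged then, once.
Trained networks look in a picture, given as the dict that the camera call returned (one of the last four; its "shot" number tells which), for a name from the list of things; names that differ only in an ending like _2 or _b are one class to them, and where a whole thing is asked for, a point or a joint stands for the part that bears it (a point fixed in the world has none). Each returns a list of dicts, best first, with "confidence" (0 to 1); they miss things now and then, are a little off and sometimes report something else, mostly with a low value. They report only what shows in the picture. A call takes as long as a camera call. They do not tell look-alikes from the thing itself.
- env.masks_of(picture, thing): "region" (420x560 bool, what is visible of it).
- env.place_of(picture, thing): "at" ([x, y, z] in m, in world coordinates, good to about 4 mm: a listed point, or the origin of a listed thing).
The state is a dict: "t": time; "joint_pos": joint angles; "joint_vel": joint speeds; "effort": joint torques, N m; "position": TCP position; "eef_rot": TCP orientation; "contact_force": force on the tool from outside, world axes, zero at the start; "wrist_torque": the same for the moment, N m; "width": finger opening in m; "grip_force": force on a finger pad.
Only numpy, scipy, OpenCV 4.12 (cv2) and the standard library are available. Lean on these libraries where they do the work, as an engineer would, in place of code of your own. Each camera call takes 0.05 s, during which the arm holds its last target. There are 200 camera calls.

## Working session

There is one attempt and no reset: what is moved stays moved. The work goes in short steps, Python scripts to look and compute and a shell command to move; the robot and the scene stay as the last step left them, time stands still between calls to the robot, and variables do not carry over. Pictures are saved under pics/ and viewed, at most 10 in all, crops included, and the job is handed in when it is done.

```bash
mkdir -p pics; cat > h.py <<'E'
import numpy as np, cv2
from bench import env
def world(p,u,v,z=None):
    K=p["camera_matrix"];q=cv2.undistortPoints(np.array([[[u,v]]],float),K,np.array(p["dist"],float))[0,0]
    d=p["range_z"][int(v),int(u)]
    R=np.array(p["orientation"]);ray=R@np.array([q[0],-q[1],-1]);o=np.array(p["xyz"])
    if z is not None: d=(z-o[2])/ray[2]
    return o+d*ray
E
python3 - <<'E'
from h import *
o=env.get_obs();print(o["t"],np.round(o["position"],3),np.round(o["eef_rot"],2).tolist(),o["width"])
for c in("top","scene"):
    p=env.get_image(c);cv2.imwrite(f"pics/{c}1.png",p["color"]);print(c,p["xyz"])
    for n in["mixer","lid_a_top","round_key_top","bar_key_top","beaker","bottle"]:
        for r in env.place_of(p,n)[:5]:print(n,np.round(r["at"],3),round(r["confidence"],2))
E
```

```text
0.0 [ 0.199 -0.513  0.222] [[0.93, 0.36, -0.0], [0.36, -0.93, 0.0], [0.0, -0.0, -1.0]] 0.09403425871341142
top [0.54215123 0.18254061 0.95749873]
mixer [ 0.54   0.139 -0.001] 0.85
lid_a_top [0.603 0.206 0.109] 0.74
round_key_top [0.508 0.227 0.063] 0.73
round_key_top [ 0.68   0.053 -0.005] 0.25
bar_key_top [0.463 0.083 0.068] 0.77
bar_key_top [0.509 0.229 0.062] 0.29
beaker [0.622 0.346 0.   ] 0.65
beaker [0.605 0.208 0.11 ] 0.59
bottle [ 0.68   0.056 -0.003] 0.95
bottle [0.784 0.11  0.005] 0.58
bottle [0.553 0.043 0.102] 0.31
scene [0.12678519 0.77829048 0.87631316]
mixer [ 0.534  0.138 -0.   ] 0.64
mixer [0.554 0.043 0.105] 0.23
lid_a_top [0.603 0.207 0.109] 0.94
lid_a_top [0.574 0.124 0.11 ] 0.48
lid_a_top [0.505 0.23  0.065] 0.42
round_key_top [0.553 0.042 0.104] 0.56
round_key_top [0.507 0.232 0.065] 0.47
bar_key_top [0.466 0.082 0.066] 0.78
beaker [ 0.618  0.355 -0.   ] 0.7
bottle [ 0.774  0.11  -0.001] 0.7
bottle [ 0.684  0.052 -0.004] 0.63
```

View pics/top1.png

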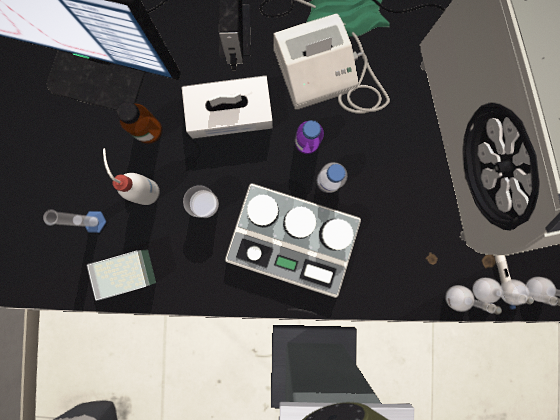

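View pics/scene1.png

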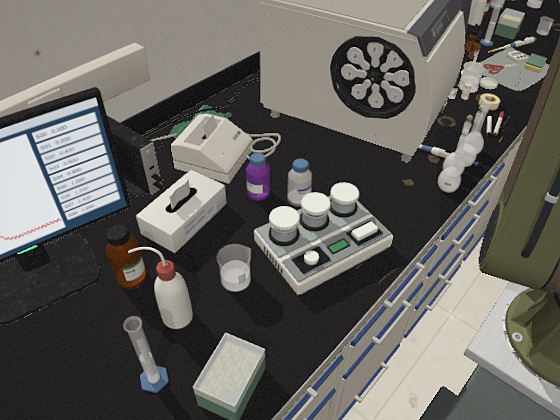

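The top view shows the mixer at about (293,240). Its lids are at (263,210), (300,222) and (337,235), the round key at (254,253) and the bar key at (318,272).

Possible mix-ups:
- **Bottle:** the white one with the blue cap at (331,178) is the real one. The purple one at (309,137) is the look-alike.
- **Beaker:** it is at (201,204). The cylinder at (75,218) is not part of the job.
- **Round key:** this is the disc in the black seat at (254,253), not one of the lids.

I'll measure the heights and check one close crop.

```bash
python3 - <<'E'
from h import *
from scipy import ndimage as nd
for c,b in(("top",(180,150,200,160)),("scene",(240,150,160,140))):
    p=env.get_image(c);col=p["color"]
    V,U=np.mgrid[:420,:560];q=cv2.undistortPoints(np.stack([U,V],-1).reshape(-1,1,2).astype(float),p["camera_matrix"],np.array(p["dist"],float)).reshape(420,560,2)
    W=np.stack([q[...,0],-q[...,1],-np.ones((420,560))],-1)*p["range_z"][...,None]@np.array(p["orientation"]).T+np.array(p["xyz"])
    for nm,xy,z0,z1,r in(("L",(.603,.206),.094,.12,.045),("M",(.576,.124),.094,.12,.045),("R",(.553,.043),.094,.12,.045),("round",(.507,.23),.061,.075,.025),("bar",(.464,.082),.061,.075,.045)):
        m=(W[...,2]>z0)&(W[...,2]<z1)&(np.hypot(W[...,0]-xy[0],W[...,1]-xy[1])<r)&(col.min(-1)>150)
        P=W[m];print(c,nm,m.sum(),np.round(np.median(P,0),4),np.round((P.min(0)+P.max(0))/2,4),np.round(np.ptp(P,0),3))
    x,y,w,h=b
    cv2.imwrite(f"pics/{c}2.png",cv2.resize(col[y:y+h,x:x+w],None,fx=4,fy=3.75 if 0 else 4,interpolation=2)[:600])
E
```

```text
top L 733 [0.6026 0.2076 0.111 ] [0.6038 0.2081 0.1103] [0.065 0.065 0.011]
top M 750 [0.5782 0.1263 0.1122] [0.579  0.1255 0.1091] [0.066 0.066 0.016]
top R 745 [0.5543 0.0446 0.1032] [0.5545 0.0448 0.1023] [0.065 0.067 0.012]
top round 150 [0.5082 0.2248 0.0663] [0.5091 0.2257 0.0658] [0.029 0.029 0.008]
top bar 304 [0.4658 0.0813 0.0662] [0.4665 0.0812 0.0668] [0.036 0.062 0.008]
scene L 559 [0.601  0.2134 0.1103] [0.6019 0.2109 0.107 ] [0.066 0.066 0.016]
scene M 516 [0.5768 0.1321 0.1114] [0.579  0.1294 0.1083] [0.065 0.068 0.015]
scene R 458 [0.5532 0.0507 0.1026] [0.5544 0.0479 0.1003] [0.063 0.066 0.012]
scene round 134 [0.5081 0.2284 0.0653] [0.5087 0.2283 0.0653] [0.029 0.031 0.007]
scene bar 225 [0.4661 0.0858 0.0652] [0.4662 0.0839 0.0652] [0.037 0.063 0.008]
```

View pics/scene2.png

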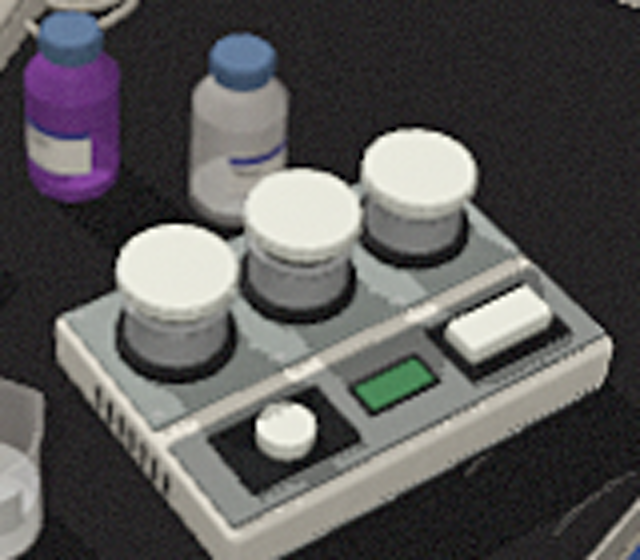

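Left and middle lids are proud, with tops at about 110 and 111 mm. The right one is home at 102 mm. The round key is on the left and the bar key on the right.

```bash
cat > d.py <<'E'
from h import *
import sys
o=env.get_obs();t=np.array(eval(sys.argv[1]));d=np.array(o["eef_rot"]).T@(t-o["position"])*1000
print("t",round(o["t"],2),"pos",np.round(o["position"],4),"delta mm",np.round(d,1),"F",np.round(o["contact_force"],1),"w",round(o["width"],3))
E
python3 d.py '[.603,.209,.180]'
```

```text
t 0.8 pos [ 0.1988 -0.5128  0.2225] delta mm [ 637.8 -527.    42.4] F [ 0.4 -0.5  0.5] w 0.094
```

```bash
python3 -m creep '[{"delta_pos":[37.5,-31,0],"angular":[0,0,0],"jaw":255},{"delta_pos":[37.5,-31,0],"angular":[0,0,0],"jaw":255},{"delta_pos":[37.5,-31,0],"angular":[0,0,0],"jaw":255},{"delta_pos":[37.5,-31,0],"angular":[0,0,0],"jaw":255},{"delta_pos":[37.5,-31,0],"angular":[0,0,0],"jaw":255},{"delta_pos":[37.5,-31,0],"angular":[0,0,0],"jaw":255},{"delta_pos":[37.5,-31,0],"angular":[0,0,0],"jaw":255},{"delta_pos":[37.5,-31,0],"angular":[0,0,0],"jaw":255},{"delta_pos":[37.5,-31,0],"angular":[0,0,0],"jaw":255},{"delta_pos":[37.5,-31,0],"angular":[0,0,0],"jaw":255},{"delta_pos":[37.5,-31,0],"angular":[0,0,0],"jaw":255},{"delta_pos":[37.5,-31,0],"angular":[0,0,0],"jaw":255},{"delta_pos":[37.5,-31,0],"angular":[0,0,0],"jaw":255},{"delta_pos":[37.5,-31,0],"angular":[0,0,0],"jaw":255},{"delta_pos":[37.5,-31,0],"angular":[0,0,0],"jaw":255},{"delta_pos":[37.5,-31,0],"angular":[0,0,0],"jaw":255},{"delta_pos":[37.5,-31,0],"angular":[0,0,0],"jaw":255},{"delta_pos":[0,0,0],"angular":[0,0,0],"jaw":255},{"delta_pos":[0,0,0],"angular":[0,0,0],"jaw":255}]'; python3 d.py '[.603,.209,.135]'
```

```text
t: 3.18
position: [0.6025, 0.2086, 0.2222]
eef_rot: [[0.932, 0.362, -0.0], [0.362, -0.932, -0.0], [-0.001, 0.0, -1.0]]
contact_force: [-1.0, -0.8, 0.1]
width: 0.001
grip_force: 0.0
t 3.17 pos [0.6025 0.2086 0.2222] delta mm [ 0.7 -0.2 87.2] F [-1.  -0.8  0.1] w 0.001
```

```bash
python3 -m creep '[{"delta_pos":[0,0,40],"angular":[0,0,0],"jaw":255},{"delta_pos":[0,0,40],"angular":[0,0,0],"jaw":255},{"delta_pos":[0,0,7],"angular":[0,0,0],"jaw":255},{"delta_pos":[0,0,4],"angular":[0,0,0],"jaw":255},{"delta_pos":[0,0,4],"angular":[0,0,0],"jaw":255},{"delta_pos":[0,0,3],"angular":[0,0,0],"jaw":255},{"delta_pos":[0,0,2],"angular":[0,0,0],"jaw":255},{"delta_pos":[0,0,2],"angular":[0,0,0],"jaw":255},{"delta_pos":[0,0,0],"angular":[0,0,0],"jaw":255}]'
```

```text
t: 4.3
position: [0.6032, 0.209, 0.1213]
eef_rot: [[0.932, 0.361, 0.002], [0.361, -0.932, 0.0], [0.002, 0.0, -1.0]]
contact_force: [0.7, -1.6, 4.7]
width: 0.0006
grip_force: 2.1
```

```bash
python3 -m creep '[{"delta_pos":[0,0,2],"angular":[0,0,0],"jaw":255},{"delta_pos":[0,0,1],"angular":[0,0,0],"jaw":255},{"delta_pos":[0,0,1],"angular":[0,0,0],"jaw":255},{"delta_pos":[0,0,0],"angular":[0,0,0],"jaw":255}]'
```

```text
t: 4.8
position: [0.6033, 0.2091, 0.1191]
eef_rot: [[0.932, 0.362, 0.003], [0.362, -0.932, 0.001], [0.003, 0.0, -1.0]]
contact_force: [-7.1, -2.6, 19.5]
width: 0.0009
grip_force: 9.8
```

```bash
python3 -m creep '[{"delta_pos":[0,0,1],"angular":[0,0,0],"jaw":255},{"delta_pos":[0,0,0],"angular":[0,0,0],"jaw":255}]'; python3 -m creep '[{"delta_pos":[0,0,-35],"angular":[0,0,0],"jaw":255},{"delta_pos":[0,0,0],"angular":[0,0,0],"jaw":255}]'; python3 d.py '[.578,.128,.135]'
```

```text
t: 5.05
position: [0.6034, 0.2091, 0.119]
eef_rot: [[0.932, 0.362, 0.003], [0.362, -0.932, 0.001], [0.003, 0.001, -1.0]]
contact_force: [-9.6, -4.1, 25.9]
width: 0.0003
grip_force: 13.5
t: 5.3
position: [0.6037, 0.2093, 0.1532]
eef_rot: [[0.932, 0.362, 0.004], [0.362, -0.932, 0.001], [0.004, 0.0, -1.0]]
contact_force: [0.2, 0.3, -0.3]
width: 0.0003
grip_force: 0.0
t 5.3 pos [0.6037 0.2093 0.1532] delta mm [-53.4  66.6  18. ] F [ 0.2  0.3 -0.3] w 0.0
```

```bash
python3 -m creep '[{"delta_pos":[-27,33,0],"angular":[0,0,0],"jaw":255},{"delta_pos":[-27,33,0],"angular":[0,0,0],"jaw":255},{"delta_pos":[0,0,17],"angular":[0,0,0],"jaw":255},{"delta_pos":[0,0,4],"angular":[0,0,0],"jaw":255},{"delta_pos":[0,0,4],"angular":[0,0,0],"jaw":255},{"delta_pos":[0,0,3],"angular":[0,0,0],"jaw":255},{"delta_pos":[0,0,3],"angular":[0,0,0],"jaw":255},{"delta_pos":[0,0,2],"angular":[0,0,0],"jaw":255},{"delta_pos":[0,0,2],"angular":[0,0,0],"jaw":255},{"delta_pos":[0,0,1],"angular":[0,0,0],"jaw":255},{"delta_pos":[0,0,0],"angular":[0,0,0],"jaw":255}]'
```

```text
t: 6.68
position: [0.5767, 0.1287, 0.1187]
eef_rot: [[0.932, 0.363, 0.002], [0.363, -0.932, -0.0], [0.002, 0.001, -1.0]]
contact_force: [-21.7, -7.8, 45.4]
width: 0.0005
grip_force: 22.6
```

```bash
python3 -m creep '[{"delta_pos":[0,0,-35],"angular":[0,0,0],"jaw":255},{"delta_pos":[0,0,0],"angular":[0,0,0],"jaw":255}]'; python3 d.py '[.508,.227,.090]'
```

```text
t: 6.92
position: [0.5774, 0.1291, 0.1517]
eef_rot: [[0.932, 0.363, 0.004], [0.363, -0.932, 0.001], [0.004, 0.001, -1.0]]
contact_force: [-1.0, -0.3, 0.5]
width: 0.0006
grip_force: 0.0
t 6.92 pos [0.5774 0.1291 0.1517] delta mm [ -29.4 -116.5   61.5] F [-1.  -0.3  0.5] w 0.001
```

```bash
python3 -m creep '[{"delta_pos":[-15,-58,0],"angular":[0,0,0],"jaw":255},{"delta_pos":[-15,-58,0],"angular":[0,0,0],"jaw":255},{"delta_pos":[0,0,30],"angular":[0,0,0],"jaw":255},{"delta_pos":[0,0,0],"angular":[0,0,0],"jaw":255}]'; python3 d.py '[.508,.227,.083]'; python3 - <<'E'
from h import *
p=env.get_image("scene");cv2.imwrite("pics/s3.png",cv2.resize(p["color"][140:290,240:400],None,fx=4,fy=4,interpolation=2))
for u,v in((284,213),(315,204),(344,190)):print(np.round(world(p,u,v),4))
E
```

```text
t: 7.42
position: [0.505, 0.2257, 0.1171]
eef_rot: [[0.932, 0.363, -0.004], [0.363, -0.932, -0.002], [-0.004, -0.0, -1.0]]
contact_force: [0.3, -0.7, 1.1]
width: 0.0006
grip_force: 0.0
t 7.42 pos [0.505  0.2257 0.1171] delta mm [ 3.4 -0.1 34.1] F [ 0.3 -0.7  1.1] w 0.001
[0.6132 0.1974 0.1034]
[0.4858 0.2627 0.2633]
[0.5582 0.0444 0.1027]
```

View pics/s3.png

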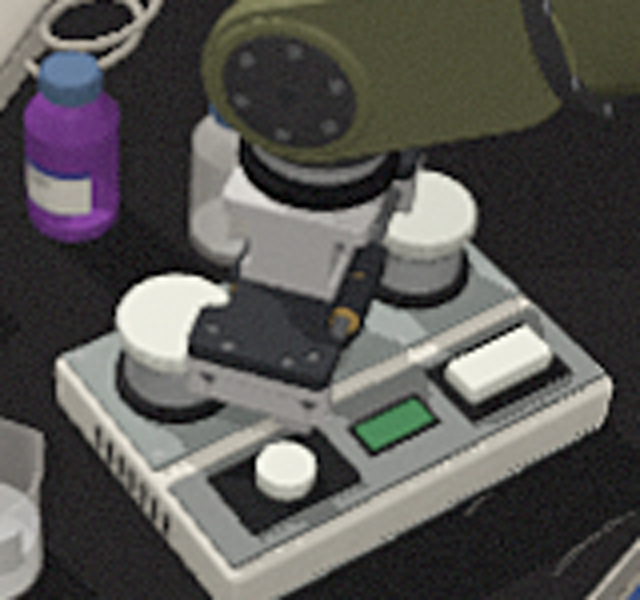

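The left lid is at home height and the round key is still up. The middle lid is hidden, but it met its hard stop at 102 mm. Next I press the round key.

```bash
python3 -m creep '[{"delta_pos":[3,0,30],"angular":[0,0,0],"jaw":255},{"delta_pos":[0,0,3],"angular":[0,0,0],"jaw":255},{"delta_pos":[0,0,3],"angular":[0,0,0],"jaw":255},{"delta_pos":[0,0,3],"angular":[0,0,0],"jaw":255},{"delta_pos":[0,0,2],"angular":[0,0,0],"jaw":255},{"delta_pos":[0,0,2],"angular":[0,0,0],"jaw":255},{"delta_pos":[0,0,0],"angular":[0,0,0],"jaw":255}]'
```

```text
t: 8.35
position: [0.5094, 0.2264, 0.0767]
eef_rot: [[0.932, 0.361, 0.001], [0.361, -0.932, 0.0], [0.001, 0.0, -1.0]]
contact_force: [2.0, -0.1, 3.2]
width: 0.0003
grip_force: 1.6
```

```bash
python3 -m creep '[{"delta_pos":[0,0,2],"angular":[0,0,0],"jaw":255},{"delta_pos":[0,0,2],"angular":[0,0,0],"jaw":255},{"delta_pos":[0,0,0],"angular":[0,0,0],"jaw":255},{"delta_pos":[0,0,0],"angular":[0,0,0],"jaw":255}]'
```

```text
t: 8.85
position: [0.5097, 0.2265, 0.0749]
eef_rot: [[0.932, 0.362, 0.002], [0.362, -0.932, 0.001], [0.002, 0.0, -1.0]]
contact_force: [-7.9, -4.9, 30.6]
width: 0.0005
grip_force: 15.2
```

Hard stop at 0.0749 means the round key has gone its full 7 mm.

```bash
python3 -m creep '[{"delta_pos":[0,0,-35],"angular":[0,0,0],"jaw":255},{"delta_pos":[0,0,0],"angular":[0,0,0],"jaw":255}]'; python3 d.py '[.466,.083,.083]'
```

```text
t: 9.1
position: [0.5097, 0.2267, 0.1092]
eef_rot: [[0.932, 0.362, 0.002], [0.362, -0.932, 0.001], [0.003, -0.0, -1.0]]
contact_force: [0.6, -0.3, 0.1]
width: 0.0005
grip_force: 0.0
t 9.1 pos [0.5097 0.2267 0.1092] delta mm [-92.7 118.2  26. ] F [ 0.6 -0.3  0.1] w 0.001
```

```bash
python3 -m creep '[{"delta_pos":[-31,39.5,0],"angular":[0,0,0],"jaw":255},{"delta_pos":[-31,39.5,0],"angular":[0,0,0],"jaw":255},{"delta_pos":[-31,39.5,0],"angular":[0,0,0],"jaw":255},{"delta_pos":[0,0,0],"angular":[0,0,0],"jaw":255}]'; python3 d.py '[.466,.083,.083]'; python3 - <<'E'
from h import *
p=env.get_image("scene");cv2.imwrite("pics/s4.png",cv2.resize(p["color"][140:290,240:400],None,fx=4,fy=4,interpolation=2))
for u,v in((284,213),(315,204),(311,258)):print(np.round(world(p,u,v),4))
E
```

```text
t: 9.6
position: [0.464, 0.0802, 0.1066]
eef_rot: [[0.934, 0.359, -0.002], [0.359, -0.934, -0.0], [-0.002, -0.001, -1.0]]
contact_force: [0.3, -0.1, -0.4]
width: 0.0006
grip_force: 0.0
t 9.6 pos [0.464  0.0802 0.1066] delta mm [ 3.  -1.9 23.5] F [ 0.3 -0.1 -0.4] w 0.001
[0.6139 0.1966 0.1023]
[0.5784 0.1296 0.1051]
[0.5075 0.2284 0.0596]
```

View pics/s4.png

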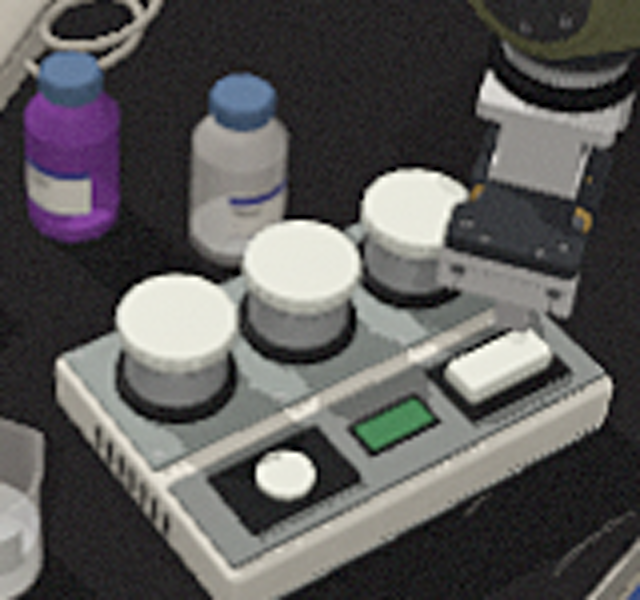

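All three lids sit flush with no dark bands, and the round key at crop (285,475) is down. Now the bar key.

```bash
python3 -m creep '[{"delta_pos":[3,-2,20],"angular":[0,0,0],"jaw":255},{"delta_pos":[0,0,4],"angular":[0,0,0],"jaw":255},{"delta_pos":[0,0,3],"angular":[0,0,0],"jaw":255},{"delta_pos":[0,0,3],"angular":[0,0,0],"jaw":255},{"delta_pos":[0,0,2],"angular":[0,0,0],"jaw":255},{"delta_pos":[0,0,2],"angular":[0,0,0],"jaw":255},{"delta_pos":[0,0,0],"angular":[0,0,0],"jaw":255},{"delta_pos":[0,0,0],"angular":[0,0,0],"jaw":255}]'
```

```text
t: 10.65
position: [0.4677, 0.0855, 0.0749]
eef_rot: [[0.932, 0.361, 0.001], [0.361, -0.932, 0.001], [0.001, -0.0, -1.0]]
contact_force: [-8.8, 3.0, 22.2]
width: 0.0004
grip_force: 10.9
```

Fully pressed at the hard stop. I'll release, retreat and check.

```bash
python3 -m creep '[{"delta_pos":[0,0,-40],"angular":[0,0,0],"jaw":255},{"delta_pos":[0,0,-50],"angular":[0,0,0],"jaw":255},{"delta_pos":[-40,40,0],"angular":[0,0,0],"jaw":255},{"delta_pos":[-40,40,0],"angular":[0,0,0],"jaw":255},{"delta_pos":[-40,40,0],"angular":[0,0,0],"jaw":255},{"delta_pos":[0,0,0],"angular":[0,0,0],"jaw":255}]'; python3 - <<'E'
from h import *
p=env.get_image("scene");cv2.imwrite("pics/s5.png",p["color"])
for u,v in((284,213),(315,207),(344,190),(311,258),(365,231)):
    print(np.round(np.median([world(p,u+i,v+j) for i in(-2,0,2) for j in(-2,0,2)],0),4))
print(np.round(env.get_obs()["contact_force"],1))
E
```

```text
t: 11.4
position: [0.3978, -0.0726, 0.1637]
eef_rot: [[0.934, 0.357, 0.001], [0.357, -0.934, -0.001], [0.0, 0.001, -1.0]]
contact_force: [0.2, 0.9, -0.6]
width: 0.0005
grip_force: 0.0
[0.6134 0.1971 0.1027]
[0.5746 0.1335 0.102 ]
[0.5594 0.0426 0.1023]
[0.508  0.2278 0.0577]
[0.4616 0.0897 0.0661]
[-0.2 -0.3 -0. ]
```

View pics/s5.png

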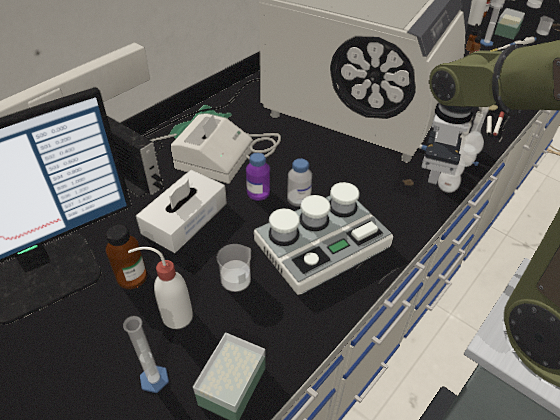

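The lid tops all measure about 102 mm. The round key is down at 58 mm and the bar key is back up at 65 mm. The beaker (235,268) and bottle (300,182) are upright, and the arm touches nothing.

```bash
python3 -c "from bench import env;print(env.close_job())"
```

```text
the job is handed in; nothing more can be done
None
```

The job is done and handed in at about 11.5 s: all three lids are home, the round key is in, the bar key was pressed and has sprung back, and the beaker and bottle are still standing; the hand-in returned no verdict.

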